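# Turn the tumbler's filling stem straight up

## Robot

A 6-joint arm with a two-finger parallel gripper is mounted at the origin on the work surface; the furniture and walls round the work are solid. World frame = base frame: x ahead of the robot, y to its left, z up, the work surface at z = 0. Lengths are in m, angles in rad, forces in N, time in s.
With the tool pointing down it reaches from about 0.3 to 1 m from the base axis. Payload 5.1 kg.
Tool frame: the origin (TCP) lies midway between the tips of the shut fingers; the grasp point (between the pads) lies 19 mm behind it; z points along the fingers, y is the line along which they close (so a half turn about z gives the same grasp; the last joint's range is limited). The gripper opens to 95 mm and grips with 3 to 60 N. Pads are 20 mm wide; open, the fingers measure 119 mm over their backs; the gripper's body (75 mm by 180 mm) begins 59 mm behind the grasp point.
Start: joints at [1.096, 0.124, 1.65, -0, 1.367, -0.083], TCP at [0.248, 0.601, 0.215] pointing down, gripper open.
Joint ranges: [-2.61, 2.61], [-1.02, 2.33], [0.03, 2.71], [-1.35, 4.49], [0.32, 2.68], [-2.91, 2.91]. Speed limits (rad/s): [2.57, 2.57, 3.14, 3.14, 3.14, 3.14].

## Interface

Orientations are given as a unit quaternion [w, x, y, z].
In Python, from rig import get_obs, cams, manip, spotter gives the robot as it stands.
- The arm moves only by the shell command python3 -m creep 'ROWS' [FORCE]. ROWS is JSON, a list of rows, each an object of numbers: "dx", "dy", "dz": the shift along the world's x, y, z in mm; "rx", "ry", "rz": the turn, a rotation vector about the world's x, y, z in rad; "hand": the finger opening in mm, from 0 to 95.1. In form: [{"dx": .., "dy": .., "dz": .., "rx": .., "ry": .., "rz": .., "hand": ..}, ...]. A call has exactly 5 rows; each row is the pose to reach, as a shift and turn from the pose commanded when the call began; what a row does not reach only later rows make up. A row lasts 1/12 s, in which the tool goes at most 41.7 mm and 7.16 degrees, less where a joint would pass 70% of its speed; a pose out of reach is approached as far as the arm can. A call with a gripper value outside its range is refused whole. The fingers move at their own pace and stop on an object; FORCE is the grip in N (left out, the last holds). Time passes only in rows, so rows that repeat a pose let the fingers close, or fill a call up. It gives the time, the measured TCP pose, the force, the opening and the grip force at its end, in the units of the state.
- get_obs(): the state, without advancing time (a new reading comes with each control period).
- cams.capture(name): name is "scene" or "top"; returns (picture, depth): 420x560x3 uint8, red, green, blue; 420x560 float32, m along the optical axis (not along the pixel's ray), 0 where there is no reading.
- cams.camera_params(name): a dict with "camera_matrix" (3x3 intrinsics, pixels), "extrinsics" (4x4, takes a point from camera to world coordinates). Camera axes: x right, y down, z forward; pixel columns grow to the right and rows downward; lengths in m; the calibration is good to about 2 mm. A picture is of the moment at which its call begins. camera_params takes no time and is no camera call.
- manip.sign_off(): hands the job in; it is judged then, once.
Trained networks look in the newest picture that a camera, given by its name, has taken for a name from the list of things; names that differ only in an ending like _2 or _b are one class to them, and where a whole thing is asked for, a point or a joint stands for the part that bears it (a point fixed in the world has none). Each returns a list of dicts, best first, with "conf" (0 to 1); they miss things now and then, are a little off and sometimes report something else, mostly with a low value. They report only what shows in the picture. A call takes as long as a camera call.
- spotter.recognise(label, camera): "point" ([x, y, z] in m, in the coordinates of the camera as it stood for that picture, good to about 4 mm: the middle of the surface that is visible of it).
The state is a dict: "time_s": time; "q": joint angles; "qd": joint speeds; "effort": joint torques, N m; "tool_pos": TCP position; "ee_rot": TCP orientation; "contact_force": force on the tool from outside, world axes, zero at the start; "ft_torque": the same for the moment, N m; "grip_width": opening from 0.0 (shut) to 1.0 (fully open); "finger_force": force on a finger pad.
Only numpy, scipy, OpenCV 4.12 (cv2) and the standard library are available. Lean on these libraries where they do the work, as an engineer would, in place of code of your own. Each camera call takes 0.05 s, during which the arm holds its last target. There are 200 camera calls.

## Task

Turn the bench tumbler's wheel by gently pushing its long ball-ended spokes, one after another, with the fingertips, until the short thick filling stem on the drum points straight up, and leave it standing still there with the hand clear. Do not touch the stem itself, do not flick the wheel into a spin, do not lift or shift the tumbler, and leave everything round it where it stands.

Things in the scene. Friction and masses are not known exactly. Their poses are not given: they have to be found in the camera images.
- tumbler: the bench tumbler, loose and heavy (about 4 kg): grey foot plate 160 x 190 mm, white bearing housing 155 mm high, and in front of the housing (-x side, towards the robot) a wheel on a level axle: a steel drum 80 mm in diameter and 48 mm thick with six long spokes. Origin: centre of the underside of its foot; z up
- axle (a point): centre of the wheel, 128 mm above the worktop, fixed to the tumbler's stand. x runs along the axle from the open front of the wheel back towards the housing (its face is 40 mm behind this point), z is up, y to the left as seen from the front
- wheel (a joint): turn of the wheel in rad: 0 or any whole turn has the filling stem straight up. It grows as the wheel turns clockwise as seen from its open front (its top goes to -y of axle). Dry friction, about 0.12 N m, keeps it where it is left: 1 to 3 N near a spoke's end turns it. Either way serves; its stops, at -6.5 and 12.8, are far off
- spoke_end (a point): centre of the black ball, 16 mm in diameter, at the end of one of the six spokes, 105 mm from the axle. The spokes are straight steel rods, 9 mm thick, radial, in the plane x = 0 of axle, 60 degrees apart, at 30, 90, 150, 210, 270 and 330 degrees from the stem, all alike; this is the one 30 degrees clockwise of the stem as seen from the front
- stem_tip (a point): outer end of the filling stem, 62 mm from the axle: a short thick steel valve stem (18 mm neck, 26 mm ribbed cap, 22 mm beyond the drum) midway between two spokes, far shorter than they are. z points out along the stem, x along the axle. The low flat plug opposite on the drum, 20 mm wide and 5 mm high, is not the stem
- stem: the filling stem as a body that turns with the wheel; its origin lies on the axle at the wheel's centre, z points out along the stem
- reagent_bottle: bystander, loose: amber reagent bottle with a white ribbed cap, 48 mm across, 89 mm high; origin at the centre of its underside
- small_beaker: bystander, loose: low glass beaker, 53 mm across, 56 mm high; origin at the centre of its underside
- cap: bystander, loose: loose ribbed bottle screw cap lying on the worktop, 54 mm across, 24 mm high; origin at the centre of its underside
- film: bystander, loose: roll of sealing film standing on its end, 57 mm across, 50 mm high; origin at the centre of its underside
- filters: bystander, loose: round flat filter box, 53 mm across, 22 mm high; origin at the centre of its underside

How it is judged:
By the outcome, as a careful person would: the job done as asked, in the order asked, and still so for the second after the job is handed in, with the robot touching nothing.
It also fails if it takes over 48 s, if anything falls off the work surface, if the arm or the gripper's body presses on something with over 40 N, if the wrist force passes 120 N, or if a joint passes its speed limit or range.

## Working session

There is one attempt and no reset: what is moved stays moved. The work goes in short steps, Python scripts to look and compute and a shell command to move; the robot and the scene stay as the last step left them, time stands still between calls to the robot, and variables do not carry over. Pictures are saved under pics/ and viewed, at most 10 in all, crops included, and the job is handed in when it is done.

```bash
mkdir -p pics; cat > h.py <<'E'
import numpy as np, cv2
from rig import get_obs, cams, manip, spotter
def snap(n,f=None):
    im,d=cams.capture(n)
    if f: cv2.imwrite('pics/'+f,im[:,:,::-1])
    return im,d
def world(n,p):
    T=np.array(cams.camera_params(n)["extrinsics"]); return (T@np.append(p,1))[:3]
def cloud(n,d):
    K=np.array(cams.camera_params(n)["camera_matrix"]);T=np.array(cams.camera_params(n)["extrinsics"])
    v,u=np.indices(d.shape); P=np.stack([(u-K[0,2])/K[0,0]*d,(v-K[1,2])/K[1,1]*d,d],-1)
    return P@T[:3,:3].T+T[:3,3]
def find(l,n):
    return [(round(r['conf'],2),np.round(world(n,r['point']),3).tolist()) for r in spotter.recognise(l,n)]
E
python3 - <<'E'
from h import *
for n in ['scene','top']:
    im,d=snap(n,n+'1.png'); np.save(n+'1.npy',cloud(n,d))
    print(n,np.round(cams.camera_params(n)["extrinsics"],3).tolist())
    for l in ['tumbler','stem_tip','spoke_end','reagent_bottle','small_beaker','cap','film','filters']:
        print(l,find(l,n)[:6])
o=get_obs();print(o['time_s'],o['tool_pos'],o['ee_rot'])
E
```

```text
scene [[0.919, 0.303, -0.252, 0.758], [0.394, -0.691, 0.606, -0.377], [0.01, -0.656, -0.755, 0.796], [0.0, 0.0, 0.0, 1.0]]
tumbler [(0.58, [0.57, 0.148, 0.06]), (0.26, [0.678, 0.235, 0.019])]
stem_tip [(0.87, [0.549, 0.146, 0.154])]
spoke_end [(0.67, [0.553, 0.147, 0.157])]
reagent_bottle [(0.64, [0.569, 0.15, 0.058]), (0.46, [0.445, 0.068, 0.088])]
small_beaker [(0.56, [0.431, 0.22, 0.038])]
cap [(0.71, [0.424, 0.134, 0.026])]
film [(0.93, [0.689, 0.125, 0.048])]
filters [(0.78, [0.68, 0.234, 0.021])]
top [[0.028, -0.977, 0.211, 0.357], [-1.0, -0.029, 0.001, 0.119], [0.006, -0.211, -0.978, 0.992], [0.0, 0.0, 0.0, 1.0]]
tumbler [(0.62, [0.542, 0.174, 0.015]), (0.5, [0.536, 0.172, 0.157])]
stem_tip [(0.6, [0.532, 0.176, 0.164])]
spoke_end [(0.88, [0.534, 0.17, 0.156])]
reagent_bottle [(0.64, [0.442, 0.067, 0.064])]
small_beaker [(0.72, [0.438, 0.212, 0.017])]
cap []
film [(0.56, [0.683, 0.133, 0.05])]
filters [(0.75, [0.68, 0.24, 0.022])]
0.9 [0.24820833 0.60073028 0.21467333] [-4.33509992e-07  1.94639762e-01  9.80874795e-01  1.63056958e-05]
```

View pics/scene1.png

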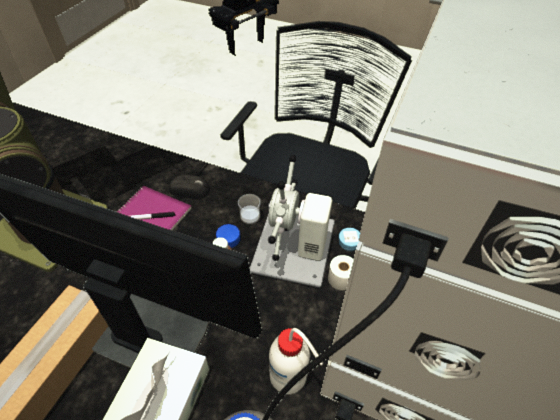

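View pics/top1.png

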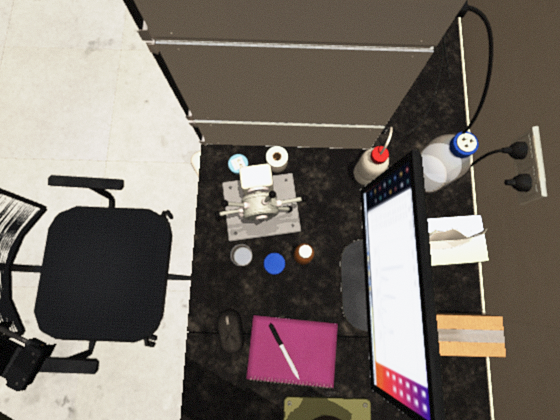

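The scene view shows the tumbler at about (292,225), with the monitor in front of it. In the top view the wheel is at about (260,205), with the beaker (241,255), cap (274,264) and bottle (305,253) in front. I'll zoom in on both and fit the plane.

```bash
python3 - <<'E'
from h import *
a=cv2.imread('pics/scene1.png')[145:295,200:375]; b=cv2.imread('pics/top1.png')[140:290,205:330]
a=cv2.resize(a,None,fx=2.3*1.7,fy=2.3*1.7,interpolation=cv2.INTER_CUBIC)[:590]
b=cv2.resize(b,None,fx=3.9,fy=3.9,interpolation=cv2.INTER_CUBIC)[:590]
cv2.imwrite('pics/ca.png',a[:, :800]);cv2.imwrite('pics/cb.png',b)
# housing top & foot from top cam
P=np.load('top1.npy'); 
for lo,hi in [(.147,.17),(.005,.022)]:
    m=(P[...,2]>lo)&(P[...,2]<hi)&(abs(P[...,0]-.57)<.13)&(abs(P[...,1]-.17)<.13)
    im=cv2.imread('pics/top1.png'); 
    q=P[m][:,:2]; print(lo,len(q),cv2.minAreaRect((q*1000).astype(np.float32)))
E
```

```text
0.147 1425 ((579.5204467773438, 141.26715087890625), (119.95441436767578, 147.79757690429688), 8.296891212463379)
0.005 2804 ((569.3634033203125, 175.139404296875), (213.8002166748047, 257.4919738769531), 89.66117858886719)
```

View pics/ca.png

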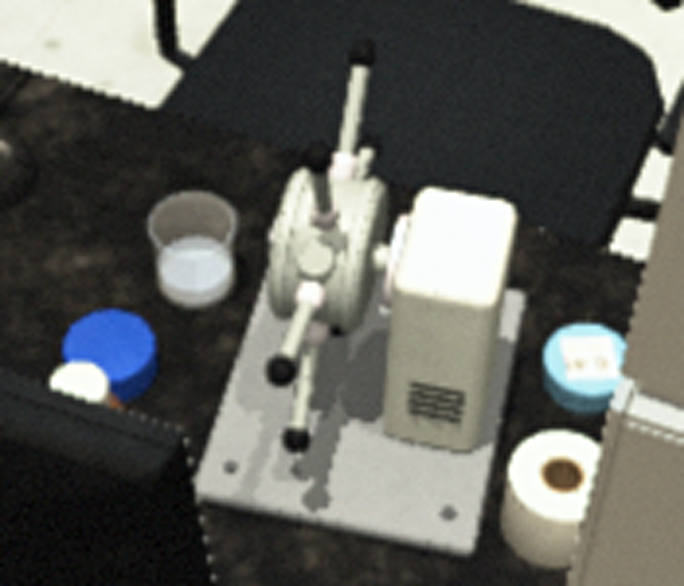

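View pics/cb.png

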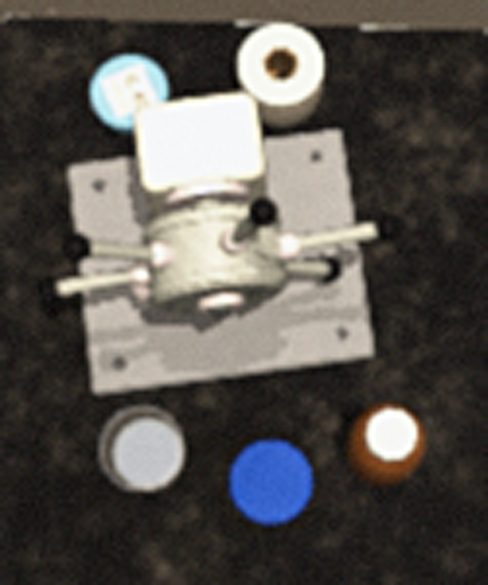

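```bash
cat >> h.py <<'E'
def ray(n,uv,z):
    C=cams.camera_params(n);K=np.array(C["camera_matrix"]);T=np.array(C["extrinsics"])
    r=T[:3,:3]@np.linalg.solve(K,[uv[0],uv[1],1]); return T[:3,3]+r*(z-T[2,3])/r[2]
def proj(n,P):
    C=cams.camera_params(n);K=np.array(C["camera_matrix"]);T=np.linalg.inv(np.array(C["extrinsics"]))
    q=(np.atleast_2d(P)@T[:3,:3].T+T[:3,3])@K.T; return q[:,:2]/q[:,2:]
E
python3 - <<'E'
from h import *
f=lambda p:(p[0]/3.9+205-.37,p[1]/3.9+140-.37)
for z,L in [(.012,[(68,168),(340,130),(373,355),(95,392)]),(.155,[(137,105),(255,95),(262,180),(145,190)])]:
    q=np.array([ray('top',f(p),z)[:2] for p in L]); print(np.round(q,3).tolist(),q.mean(0))
    for i in range(4):
        e=q[(i+1)%4]-q[i]; print(np.linalg.norm(e).round(4),np.degrees(np.arctan2(e[1],e[0])).round(1))
P=np.load('scene1.npy'); t=np.load('top1.npy')
for n,(u,v) in [('top',(240,187)),('top',(230,183)),('top',(231,197))]: print(np.round(t[v,u],3))
for n,l in [('top',(262,212)),('top',(330,268)),('top',(375,228)),('top',(80,245)),('top',(55,293))]:
    u,v=np.round(f(l)).astype(int); print(l,np.round(t[v-1:v+2,u-1:u+2].reshape(-1,3),3).tolist())
g=lambda p:(p[0]/3.91+200-.37,p[1]/3.91+145-.37)
for l in [(362,52),(318,155),(283,370),(297,438),(368,150)]:
    u,v=np.round(g(l)).astype(int); print(l,np.round(P[v-1:v+2,u-1:u+2].reshape(-1,3),3)[::2].tolist())
E
```

```text
[[0.625, 0.282], [0.657, 0.096], [0.502, 0.071], [0.472, 0.255]] [0.56389161 0.17588068]
0.1885 -80.0
0.1578 -170.7
0.1863 99.3
0.1556 10.1
[[0.625, 0.22], [0.634, 0.15], [0.582, 0.145], [0.574, 0.213]] [0.6036798  0.18185288]
0.0699 -83.2
0.0522 -173.5
0.0685 96.8
0.0522 8.1
[0.613 0.233 0.015]
[0.624 0.26  0.015]
[0.586 0.255 0.015]
(262, 212) [[0.545, 0.143, 0.235], [0.545, 0.141, 0.235], [0.545, 0.139, 0.235], [0.543, 0.143, 0.234], [0.543, 0.141, 0.235], [0.543, 0.139, 0.235], [0.541, 0.143, 0.234], [0.541, 0.141, 0.236], [0.541, 0.139, 0.233]]
(330, 268) [[0.553, 0.105, 0.062], [0.553, 0.103, 0.063], [0.554, 0.1, 0.061], [0.55, 0.105, 0.064], [0.551, 0.102, 0.059], [0.551, 0.1, 0.059], [0.357, 0.119, 0.992], [0.549, 0.102, 0.057], [0.549, 0.1, 0.056]]
(375, 228) [[0.559, 0.08, 0.15], [0.558, 0.078, 0.154], [0.557, 0.075, 0.156], [0.556, 0.08, 0.153], [0.556, 0.077, 0.153], [0.555, 0.075, 0.156], [0.553, 0.08, 0.153], [0.554, 0.077, 0.151], [0.553, 0.075, 0.156]]
(80, 245) [[0.531, 0.243, 0.209], [0.531, 0.24, 0.211], [0.531, 0.238, 0.212], [0.528, 0.242, 0.211], [0.528, 0.24, 0
[... 236 characters left out ...]
07], [0.517, 0.271, 0.108], [0.517, 0.268, 0.108], [0.536, 0.284, 0.0]]
(362, 52) [[0.758, -0.377, 0.796], [0.532, 0.239, 0.213], [0.529, 0.239, 0.21], [0.529, 0.234, 0.211], [0.532, 0.238, 0.209]]
(318, 155) [[0.545, 0.139, 0.236], [0.549, 0.14, 0.237], [0.548, 0.137, 0.236], [0.547, 0.136, 0.234], [0.55, 0.138, 0.233]]
(283, 370) [[0.557, 0.07, 0.157], [0.561, 0.071, 0.159], [0.56, 0.068, 0.159], [0.558, 0.067, 0.155], [0.562, 0.068, 0.156]]
(297, 438) [[0.553, 0.098, 0.06], [0.557, 0.101, 0.057], [0.556, 0.098, 0.057], [0.555, 0.096, 0.056], [0.558, 0.098, 0.055]]
(368, 150) [[0.524, 0.268, 0.112], [0.528, 0.271, 0.111], [0.527, 0.266, 0.111], [0.526, 0.262, 0.112], [0.529, 0.268, 0.107]]
```

```bash
cat >> h.py <<'E'
def rad(c,yaw,P): # returns along-axle a, radius r, clockwise angle from up (deg)
    d=P-c; a=d[...,0]*np.cos(yaw)+d[...,1]*np.sin(yaw); y=-d[...,0]*np.sin(yaw)+d[...,1]*np.cos(yaw)
    return a,np.hypot(y,d[...,2]),np.degrees(np.arctan2(-y,d[...,2]))
E
python3 - <<'E'
from h import *
from scipy.optimize import least_squares
B=np.array([[.5445,.1405,.228],[.529,.24,.2045],[.558,.073,.150],[.553,.1015,.055],[.5215,.269,.105]])
k=np.array([0,-1,1,2,-2])*np.pi/3
def m(p):
    th=p[4]+k; y=-.105*np.sin(th)
    return np.c_[p[0]-y*np.sin(p[3]),p[1]+y*np.cos(p[3]),p[2]+.105*np.cos(th)]
s=least_squares(lambda p:np.r_[(m(p)-B).ravel(),(p[2]-.128)*3],[.541,.169,.128,.16,.27]); p=s.x
print(p,np.degrees(p[3:]),np.round((m(p)-B)*1000,1).tolist())
np.save('fit.npy',p)
for n in ['top','scene']:
    a,r,t=rad(p[:3],p[3],np.load(n+'1.npy'))
    for lo,hi in [(36,44),(44,52),(52,70)]:
        w=(abs(a)<.016)&(r>lo/1e3)&(r<hi/1e3)
        print(n,lo,np.histogram(t[w],bins=np.arange(-180,181,10))[0].tolist())
E
```

```text
[0.54010557 0.17085252 0.12815033 0.17888894 0.29724721] [10.24958131 17.0310107 ] [[1.1, 0.1, 0.5], [-1.6, 1.3, 0.5], [0.3, -2.8, 1.7], [-0.2, -1.1, -3.7], [0.4, 2.5, -0.4]]
top 36 [0, 0, 0, 0, 0, 0, 0, 0, 7, 3, 4, 10, 10, 13, 35, 39, 40, 41, 38, 25, 20, 24, 11, 9, 10, 10, 1, 0, 0, 0, 0, 0, 0, 0, 0, 0]
top 44 [0, 0, 0, 0, 0, 2, 0, 3, 16, 0, 0, 0, 0, 6, 19, 0, 0, 1, 4, 14, 4, 9, 15, 11, 9, 14, 0, 0, 0, 0, 0, 0, 0, 0, 0, 0]
top 52 [0, 0, 0, 0, 0, 13, 0, 15, 12, 0, 0, 0, 0, 12, 15, 0, 0, 0, 0, 13, 0, 0, 0, 0, 0, 31, 0, 0, 0, 0, 0, 15, 0, 0, 0, 0]
scene 36 [0, 0, 0, 0, 0, 0, 0, 0, 0, 0, 0, 0, 0, 2, 17, 12, 25, 27, 23, 26, 48, 42, 43, 36, 54, 19, 19, 17, 12, 10, 11, 6, 0, 0, 0, 0]
scene 44 [0, 0, 0, 0, 0, 0, 0, 0, 0, 0, 0, 0, 0, 4, 21, 0, 0, 0, 1, 10, 15, 14, 14, 9, 9, 19, 1, 0, 0, 0, 8, 12, 0, 0, 0, 0]
scene 52 [0, 0, 0, 0, 0, 0, 0, 0, 0, 0, 0, 0, 0, 24, 16, 0, 0, 0, 0, 22, 1, 0, 0, 0, 0, 25, 0, 0, 0, 0, 0, 36, 0, 0, 0, 0]
```

```bash
cat >> h.py <<'E'
F=np.load('fit.npy'); AX=np.array([np.cos(F[3]),np.sin(F[3]),0]); AY=np.array([-AX[1],AX[0],0]); AZ=np.array([0,0,1.])
def target(t,r,gap,tilt):
    t,f=np.radians([t,tilt]); g=.0045+gap
    y=-r*np.sin(t)+g*np.cos(t)+.010*np.cos(f); z=r*np.cos(t)+g*np.sin(t)+.010*np.sin(f)
    return F[:3]+AY*y+AZ*z
E
python3 - <<'E'
from h import *
T=np.load('top1.npy')
m=(T[...,2]>.18)&(T[...,0]>.2)&(T[...,0]<.9)&(T[...,1]>-.2)&(T[...,1]<.4)
H={}
for p in T[m]: k=(round(p[0],1),round(p[1],1)); H[k]=max(H.get(k,0),p[2].round(2))
print(sorted(H.items()))
o=get_obs()['tool_pos']
pre=target(17,.08,.012,25); hov=pre+AZ*.1
print('hover',hov,(hov-o)*1000); print('tilt vec',np.radians(25)*AX,'pre',pre)
for t0,t1 in [(17,77),(17,30)]:
  a=target(t0,.08,.012,25)
  for t in np.arange(t0,t1+1,6 if t1>40 else 6.5): print(t,np.round((target(t,.085,0,25)-a)*1000,1))
E
```

```text
[((np.float64(0.2), np.float64(-0.1)), np.float64(0.36)), ((np.float64(0.3), np.float64(-0.1)), np.float64(0.36)), ((np.float64(0.4), np.float64(-0.1)), np.float64(0.36)), ((np.float64(0.4), np.float64(0.1)), np.float64(0.99)), ((np.float64(0.5), np.float64(-0.1)), np.float64(0.36)), ((np.float64(0.5), np.float64(0.1)), np.float64(0.24)), ((np.float64(0.5), np.float64(0.2)), np.float64(0.21)), ((np.float64(0.6), np.float64(-0.1)), np.float64(0.36)), ((np.float64(0.6), np.float64(0.1)), np.float64(0.23)), ((np.float64(0.7), np.float64(-0.1)), np.float64(0.56)), ((np.float64(0.7), np.float64(0.0)), np.float64(0.56)), ((np.float64(0.7), np.float64(0.1)), np.float64(0.56)), ((np.float64(0.7), np.float64(0.2)), np.float64(0.55)), ((np.float64(0.7), np.float64(0.3)), np.float64(0.55)), ((np.float64(0.8), np.float64(-0.2)), np.float64(0.5)), ((np.float64(0.8), np.float64(-0.1)), np.float64(0.5))]
hover [0.53984714 0.17228171 0.31370503] [ 291.63881461 -428.44856823   99.0316932 ]
tilt vec [0.42936932 0.07763938 0.        ] pre [0.53984714 0.17228171 0.21370503]
17 [  2.3 -12.7   1.3]
23 [  3.8 -21.1  -1.3]
29 [  5.3 -29.2  -4.8]
35 [  6.7 -36.9  -9.1]
41 [  8.  -44.  -14.2]
47 [  9.2 -50.7 -20.1]
53 [ 10.2 -56.6 -26.6]
59 [ 11.2 -61.9 -33.7]
65 [ 12.  -66.4 -41.3]
71 [ 12.7 -70.2 -49.4]
77 [ 13.2 -73.  -57.8]
17.0 [  2.3 -12.7   1.3]
23.5 [  3.9 -21.8  -1.6]
30.0 [  5.5 -30.5  -5.5]
```

```bash
python3 -m creep '[{"dx":0,"dy":0,"dz":35,"rz":-0.1,"hand":0},{"dx":10,"dy":-10,"dz":70,"rz":-0.2,"hand":0},{"dx":28,"dy":-30,"dz":90,"rz":-0.3,"hand":0},{"dx":50,"dy":-55,"dz":100,"rz":-0.4,"hand":0},{"dx":70,"dy":-80,"dz":110,"rz":-0.5,"hand":0}]' 20
python3 -m creep '[{"dx":22,"dy":-28,"rz":-0.1,"hand":0},{"dx":44,"dy":-56,"rz":-0.2,"hand":0},{"dx":66,"dy":-84,"rz":-0.3,"hand":0},{"dx":88,"dy":-112,"rz":-0.4,"hand":0},{"dx":110,"dy":-140,"rz":-0.5,"hand":0}]'
python3 -m creep '[{"dx":20,"dy":-30,"rx":0.04,"ry":0.007,"hand":0},{"dx":45,"dy":-60,"rx":0.08,"ry":0.014,"hand":0},{"dx":65,"dy":-90,"rx":0.12,"ry":0.021,"hand":0},{"dx":85,"dy":-120,"rx":0.16,"ry":0.029,"hand":0},{"dx":100,"dy":-145,"rx":0.207,"ry":0.037,"hand":0}]'
python3 - <<'E'
from h import *
o=get_obs(); R=target(17,.08,.012,12)
from scipy.spatial.transform import Rotation as Q
M=Q.from_quat(np.roll(o['ee_rot'],-1)).as_matrix();print(o['time_s'],M[:,1],M[:,2],'AX',AX,'want z',AY*np.sin(.21)-AZ*np.cos(.21));print((R-o['tool_pos'])*1000)
E
```

```text
0.9 [3.81834472e-01 9.24230726e-01 3.18189355e-05] [ 5.49703544e-06  3.21564486e-05 -9.99999999e-01] AX [0.984042   0.17793635 0.        ] want z [-0.03709259  0.2051333  -0.97803091]
[ 291.51098547 -427.74163429   -3.11537251]validation failed for argument at $[0]...
validation failed for argument at $[0]...
validation failed for argument at $[0]...
```

```bash
python3 -m creep '[{"dx":0,"dy":0,"dz":35,"rx":0,"ry":0,"rz":-0.1,"hand":0},{"dx":10,"dy":-10,"dz":70,"rx":0,"ry":0,"rz":-0.2,"hand":0},{"dx":28,"dy":-30,"dz":90,"rx":0,"ry":0,"rz":-0.3,"hand":0},{"dx":50,"dy":-55,"dz":100,"rx":0,"ry":0,"rz":-0.4,"hand":0},{"dx":70,"dy":-80,"dz":110,"rx":0,"ry":0,"rz":-0.5,"hand":0}]' 20
```

```text
time_s: 1.32
tool_pos: [0.319, 0.5205, 0.3269]
ee_rot: [0.0, 0.433, 0.901, 0.001]
contact_force: [-0.1, 0.4, 0.0]
grip_width: 0.703
finger_force: 0.0
```

```bash
python3 -m creep '[{"dx":22,"dy":-28,"dz":0,"rx":0,"ry":0,"rz":-0.1,"hand":0},{"dx":44,"dy":-56,"dz":0,"rx":0,"ry":0,"rz":-0.2,"hand":0},{"dx":66,"dy":-84,"dz":0,"rx":0,"ry":0,"rz":-0.3,"hand":0},{"dx":88,"dy":-112,"dz":0,"rx":0,"ry":0,"rz":-0.4,"hand":0},{"dx":110,"dy":-140,"dz":0,"rx":0,"ry":0,"rz":-0.5,"hand":0}]'
python3 -m creep '[{"dx":20,"dy":-30,"dz":0,"rx":0.04,"ry":0.007,"rz":0,"hand":0},{"dx":45,"dy":-60,"dz":0,"rx":0.08,"ry":0.014,"rz":0,"hand":0},{"dx":65,"dy":-90,"dz":0,"rx":0.12,"ry":0.021,"rz":0,"hand":0},{"dx":85,"dy":-120,"dz":0,"rx":0.16,"ry":0.029,"rz":0,"hand":0},{"dx":100,"dy":-145,"dz":0,"rx":0.207,"ry":0.037,"rz":0,"hand":0}]'
python3 - <<'E'
from h import *
o=get_obs(); R=target(17,.08,.012,12)
from scipy.spatial.transform import Rotation as Q
M=Q.from_quat(np.roll(o['ee_rot'],-1)).as_matrix();print(o['time_s'],M[:,1],M[:,2],'AX',AX,'want z',AY*np.sin(.21)-AZ*np.cos(.21));print((R-o['tool_pos'])*1000)
E
```

```text
time_s: 1.73
tool_pos: [0.429, 0.3793, 0.3249]
ee_rot: [0.0, 0.643, 0.766, 0.0]
contact_force: [1.0, -0.5, -0.1]
grip_width: 0.358
finger_force: 0.0
time_s: 2.15
tool_pos: [0.5294, 0.2337, 0.3251]
ee_rot: [-0.081, 0.638, 0.763, 0.069]
contact_force: [0.2, -0.2, -0.3]
grip_width: 0.028
finger_force: 0.0
2.15 [0.98417951 0.17716346 0.00194979] [-0.03540743  0.2074547  -0.97760363] AX [0.984042   0.17793635 0.        ] want z [-0.03709259  0.2051333  -0.97803091]
[  10.362165    -60.75369074 -113.52154267]
```

```bash
python3 -m creep '[{"dx":3,"dy":-20,"dz":0,"rx":0,"ry":0,"rz":0,"hand":0},{"dx":6,"dy":-40,"dz":0,"rx":0,"ry":0,"rz":0,"hand":0},{"dx":10,"dy":-60,"dz":-5,"rx":0,"ry":0,"rz":0,"hand":0},{"dx":10,"dy":-60,"dz":-30,"rx":0,"ry":0,"rz":0,"hand":0},{"dx":10,"dy":-60,"dz":-55,"rx":0,"ry":0,"rz":0,"hand":0}]'
python3 -m creep '[{"dx":0,"dy":0,"dz":-15,"rx":0,"ry":0,"rz":0,"hand":0},{"dx":0,"dy":0,"dz":-30,"rx":0,"ry":0,"rz":0,"hand":0},{"dx":0,"dy":0,"dz":-45,"rx":0,"ry":0,"rz":0,"hand":0},{"dx":0,"dy":0,"dz":-58,"rx":0,"ry":0,"rz":0,"hand":0},{"dx":0,"dy":0,"dz":-58,"rx":0,"ry":0,"rz":0,"hand":0}]'
python3 - <<'E'
from h import *
im,d=snap('scene')
cv2.imwrite('pics/s2.png',cv2.resize(im[110:295,200:375,::-1],None,fx=3.2,fy=3.2,interpolation=cv2.INTER_CUBIC))
o=get_obs()['tool_pos']
for t in range(11,78,6): print(t,np.round((target(t,.085,0,12)-o)*1000).tolist())
E
```

```text
time_s: 2.57
tool_pos: [0.5397, 0.1745, 0.2711]
ee_rot: [-0.079, 0.638, 0.763, 0.069]
contact_force: [0.6, -0.7, 0.4]
grip_width: 0.005
finger_force: 0.0
time_s: 2.98
tool_pos: [0.5365, 0.1757, 0.2082]
ee_rot: [-0.082, 0.638, 0.763, 0.065]
contact_force: [-0.4, -0.6, -0.4]
grip_width: 0.005
finger_force: 0.0
11 [3.0, -7.0, 5.0]
17 [5.0, -16.0, 3.0]
23 [6.0, -24.0, 0.0]
29 [8.0, -32.0, -3.0]
35 [9.0, -40.0, -7.0]
41 [10.0, -47.0, -13.0]
47 [12.0, -53.0, -18.0]
53 [13.0, -59.0, -25.0]
59 [14.0, -65.0, -32.0]
65 [15.0, -69.0, -40.0]
71 [15.0, -73.0, -48.0]
77 [16.0, -76.0, -56.0]
```

View pics/s2.png

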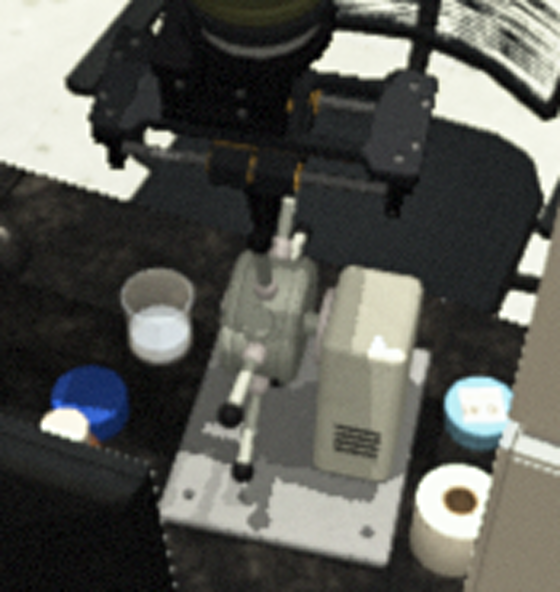

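The shut fingers, at about (262,220), are just behind the top spoke with nothing touching. I'll push slowly.

```bash
python3 -m creep '[{"dx":3,"dy":-5,"dz":1,"rx":0,"ry":0,"rz":0,"hand":0},{"dx":4,"dy":-10,"dz":2,"rx":0,"ry":0,"rz":0,"hand":0},{"dx":5,"dy":-15,"dz":3,"rx":0,"ry":0,"rz":0,"hand":0},{"dx":5,"dy":-19,"dz":2,"rx":0,"ry":0,"rz":0,"hand":0},{"dx":6,"dy":-22,"dz":1,"rx":0,"ry":0,"rz":0,"hand":0}]'
python3 -m creep '[{"dx":1,"dy":-4,"dz":-1,"rx":0,"ry":0,"rz":0,"hand":0},{"dx":1,"dy":-8,"dz":-3,"rx":0,"ry":0,"rz":0,"hand":0},{"dx":2,"dy":-11,"dz":-4,"rx":0,"ry":0,"rz":0,"hand":0},{"dx":2,"dy":-15,"dz":-6,"rx":0,"ry":0,"rz":0,"hand":0},{"dx":3,"dy":-18,"dz":-8,"rx":0,"ry":0,"rz":0,"hand":0}]'
cat > phase.py <<'E'
from h import *
from scipy.optimize import minimize_scalar
# spoke phase (mod 60) from points of both clouds on rods/balls
A=[]
for n in ['top','scene']:
    im,d=snap(n); P=cloud(n,d)
    dark=im.max(-1)<70
    a,r,t=rad(F[:3],F[3],P); w=(d>0)&(abs(a)<.012)&(r>.062)&(r<.116)&~((r<.095)&dark); A.append(np.c_[t[w],r[w]])
A=np.vstack(A); ph=np.arange(0,60,.25)
sc=[np.sum(np.exp(-(((A[:,0]-p+30)%60-30)*A[:,1]/.0045/57.3)**2)) for p in ph]
b=ph[int(np.argmax(sc))]; o=get_obs(); print('t',o['time_s'],'phase',b,'n',len(A))
for k in range(6):
    e=(A[:,0]-b-60*k+180)%360-180; print(k,int((abs(e)<6).sum()),np.median(e[abs(e)<6]).round(1),end=' | ')
print(); x=o['tool_pos']; tt=[b] if b<200 else []
for t in (b,b+60):
  if t<90: print('TCP minus contact at',t,np.round((x-target(t,.085,0,12))*1000).tolist())
E
python3 phase.py
```

```text
time_s: 3.45
tool_pos: [0.5448, 0.1533, 0.2139]
ee_rot: [-0.08, 0.638, 0.763, 0.068]
contact_force: [-0.9, 1.0, 0.9]
grip_width: 0.005
finger_force: 0.6
time_s: 3.87
tool_pos: [0.5471, 0.1353, 0.2044]
ee_rot: [-0.081, 0.638, 0.763, 0.067]
contact_force: [-0.6, 1.1, 0.7]
grip_width: 0.007
finger_force: 0.9
t 3.9667 phase 35.25 n 672
0 66 -0.4 | 1 123 -2.3 | 2 92 -1.1 | 3 17 2.4 | 4 119 2.6 | 5 82 1.9 | 
TCP minus contact at 35.25 [1.0, -1.0, 2.0]
```

```bash
python3 -m creep '[{"dx":1,"dy":-3,"dz":-3,"rx":0,"ry":0,"rz":0,"hand":0},{"dx":1,"dy":-6,"dz":-5,"rx":0,"ry":0,"rz":0,"hand":0},{"dx":2,"dy":-8,"dz":-8,"rx":0,"ry":0,"rz":0,"hand":0},{"dx":2,"dy":-11,"dz":-10,"rx":0,"ry":0,"rz":0,"hand":0},{"dx":3,"dy":-13,"dz":-12,"rx":0,"ry":0,"rz":0,"hand":0}]'
python3 -m creep '[{"dx":0,"dy":-2,"dz":-3,"rx":0,"ry":0,"rz":0,"hand":0},{"dx":1,"dy":-5,"dz":-6,"rx":0,"ry":0,"rz":0,"hand":0},{"dx":1,"dy":-7,"dz":-9,"rx":0,"ry":0,"rz":0,"hand":0},{"dx":1,"dy":-9,"dz":-12,"rx":0,"ry":0,"rz":0,"hand":0},{"dx":2,"dy":-11,"dz":-14,"rx":0,"ry":0,"rz":0,"hand":0}]'
python3 -m creep '[{"dx":0,"dy":-2,"dz":-3,"rx":0,"ry":0,"rz":0,"hand":0},{"dx":0,"dy":-4,"dz":-6,"rx":0,"ry":0,"rz":0,"hand":0},{"dx":1,"dy":-5,"dz":-9,"rx":0,"ry":0,"rz":0,"hand":0},{"dx":1,"dy":-7,"dz":-13,"rx":0,"ry":0,"rz":0,"hand":0},{"dx":1,"dy":-8,"dz":-16,"rx":0,"ry":0,"rz":0,"hand":0}]'
python3 -m creep '[{"dx":0,"dy":-1,"dz":-3,"rx":0,"ry":0,"rz":0,"hand":0},{"dx":0,"dy":-2,"dz":-6,"rx":0,"ry":0,"rz":0,"hand":0},{"dx":0,"dy":-2,"dz":-6,"rx":0,"ry":0,"rz":0,"hand":0},{"dx":0,"dy":0,"dz":8,"rx":0,"ry":0,"rz":0,"hand":0},{"dx":-2,"dy":6,"dz":28,"rx":0,"ry":0,"rz":0,"hand":0}]'
python3 phase.py
```

```text
time_s: 4.38
tool_pos: [0.5501, 0.1225, 0.1923]
ee_rot: [-0.081, 0.638, 0.763, 0.067]
contact_force: [-1.2, 1.0, 1.4]
grip_width: 0.008
finger_force: 0.8
time_s: 4.8
tool_pos: [0.5519, 0.1116, 0.1781]
ee_rot: [-0.081, 0.638, 0.763, 0.067]
contact_force: [-1.1, 2.3, -0.0]
grip_width: 0.01
finger_force: 0.8
time_s: 5.22
tool_pos: [0.5533, 0.1034, 0.1622]
ee_rot: [-0.08, 0.638, 0.763, 0.067]
contact_force: [0.9, -0.0, 0.9]
grip_width: 0.003
finger_force: 0.8
time_s: 5.63
tool_pos: [0.5498, 0.1093, 0.189]
ee_rot: [-0.082, 0.638, 0.763, 0.066]
contact_force: [-0.6, -0.0, 0.0]
grip_width: 0.006
finger_force: 0.0
t 5.7333 phase 14.0 n 725
0 60 0.3 | 1 106 -1.3 | 2 136 -0.6 | 3 47 -1.7 | 4 83 4.0 | 5 104 3.8 | 
TCP minus contact at 14.0 [12.0, -54.0, -19.0]
TCP minus contact at 74.0 [1.0, 9.0, 37.0]
```

```bash
python3 -m creep '[{"dx":0,"dy":-2,"dz":25,"rx":0,"ry":0,"rz":0,"hand":0},{"dx":0,"dy":-2,"dz":55,"rx":0,"ry":0,"rz":0,"hand":0},{"dx":0,"dy":0,"dz":80,"rx":0,"ry":0,"rz":0,"hand":0},{"dx":-4,"dy":20,"dz":83,"rx":0,"ry":0,"rz":0,"hand":0},{"dx":-9,"dy":45,"dz":83,"rx":0,"ry":0,"rz":0,"hand":0}]'
python3 -m creep '[{"dx":-4,"dy":18,"dz":0,"rx":0,"ry":0,"rz":0,"hand":0},{"dx":-4,"dy":22,"dz":-10,"rx":0,"ry":0,"rz":0,"hand":0},{"dx":-4,"dy":22,"dz":-32,"rx":0,"ry":0,"rz":0,"hand":0},{"dx":-4,"dy":22,"dz":-54,"rx":0,"ry":0,"rz":0,"hand":0},{"dx":-4,"dy":22,"dz":-66,"rx":0,"ry":0,"rz":0,"hand":0}]'
python3 phase.py
```

```text
time_s: 6.15
tool_pos: [0.5439, 0.1541, 0.2768]
ee_rot: [-0.078, 0.638, 0.763, 0.069]
contact_force: [0.8, 0.5, -1.0]
grip_width: 0.004
finger_force: 0.0
time_s: 6.57
tool_pos: [0.5368, 0.1761, 0.2039]
ee_rot: [-0.082, 0.638, 0.763, 0.066]
contact_force: [-0.8, -0.1, -0.7]
grip_width: 0.003
finger_force: 0.0
t 6.6667 phase 14.5 n 824
0 98 2.1 | 1 177 -1.7 | 2 110 -1.3 | 3 43 -1.9 | 4 84 3.5 | 5 122 3.3 | 
TCP minus contact at 14.5 [-5.0, 12.0, -10.0]
TCP minus contact at 74.5 [-16.0, 75.0, 46.0]
```

```bash
python3 -m creep '[{"dx":3,"dy":-5,"dz":4,"rx":0,"ry":0,"rz":0,"hand":0},{"dx":4,"dy":-9,"dz":7,"rx":0,"ry":0,"rz":0,"hand":0},{"dx":5,"dy":-13,"dz":9,"rx":0,"ry":0,"rz":0,"hand":0},{"dx":6,"dy":-17,"dz":8,"rx":0,"ry":0,"rz":0,"hand":0},{"dx":6,"dy":-21,"dz":7,"rx":0,"ry":0,"rz":0,"hand":0}]'
python3 -m creep '[{"dx":1,"dy":-4,"dz":-1,"rx":0,"ry":0,"rz":0,"hand":0},{"dx":2,"dy":-8,"dz":-3,"rx":0,"ry":0,"rz":0,"hand":0},{"dx":3,"dy":-12,"dz":-4,"rx":0,"ry":0,"rz":0,"hand":0},{"dx":3,"dy":-16,"dz":-6,"rx":0,"ry":0,"rz":0,"hand":0},{"dx":4,"dy":-19,"dz":-8,"rx":0,"ry":0,"rz":0,"hand":0}]'
python3 -m creep '[{"dx":1,"dy":-3,"dz":-3,"rx":0,"ry":0,"rz":0,"hand":0},{"dx":1,"dy":-6,"dz":-5,"rx":0,"ry":0,"rz":0,"hand":0},{"dx":2,"dy":-8,"dz":-8,"rx":0,"ry":0,"rz":0,"hand":0},{"dx":2,"dy":-11,"dz":-10,"rx":0,"ry":0,"rz":0,"hand":0},{"dx":3,"dy":-13,"dz":-12,"rx":0,"ry":0,"rz":0,"hand":0}]'
python3 -m creep '[{"dx":0,"dy":-2,"dz":-3,"rx":0,"ry":0,"rz":0,"hand":0},{"dx":1,"dy":-5,"dz":-6,"rx":0,"ry":0,"rz":0,"hand":0},{"dx":1,"dy":-7,"dz":-9,"rx":0,"ry":0,"rz":0,"hand":0},{"dx":1,"dy":-9,"dz":-12,"rx":0,"ry":0,"rz":0,"hand":0},{"dx":2,"dy":-11,"dz":-14,"rx":0,"ry":0,"rz":0,"hand":0}]'
python3 phase.py
```

```text
time_s: 7.08
tool_pos: [0.5454, 0.1553, 0.2165]
ee_rot: [-0.079, 0.638, 0.763, 0.069]
contact_force: [-0.0, 0.6, 1.1]
grip_width: 0.004
finger_force: 0.6
time_s: 7.5
tool_pos: [0.5481, 0.1363, 0.2063]
ee_rot: [-0.081, 0.638, 0.763, 0.067]
contact_force: [-0.4, 0.1, 1.2]
grip_width: 0.003
finger_force: 0.8
time_s: 7.92
tool_pos: [0.5511, 0.1235, 0.1943]
ee_rot: [-0.081, 0.638, 0.763, 0.067]
contact_force: [-1.2, 1.0, 2.0]
grip_width: 0.009
finger_force: 0.8
time_s: 8.33
tool_pos: [0.553, 0.1125, 0.1802]
ee_rot: [-0.081, 0.638, 0.763, 0.067]
contact_force: [-1.5, 0.9, 0.6]
grip_width: 0.004
finger_force: 0.8
t 8.4333 phase 57.0 n 696
0 68 -1.0 | 1 120 -1.5 | 2 114 -1.0 | 3 72 3.0 | 4 104 3.1 | 5 57 0.9 | 
TCP minus contact at 57.0 [2.0, -0.0, -0.0]
```

```bash
python3 -m creep '[{"dx":0,"dy":-2,"dz":-3,"rx":0,"ry":0,"rz":0,"hand":0},{"dx":0,"dy":-4,"dz":-6,"rx":0,"ry":0,"rz":0,"hand":0},{"dx":1,"dy":-5,"dz":-9,"rx":0,"ry":0,"rz":0,"hand":0},{"dx":1,"dy":-7,"dz":-13,"rx":0,"ry":0,"rz":0,"hand":0},{"dx":1,"dy":-8,"dz":-16,"rx":0,"ry":0,"rz":0,"hand":0}]'
python3 -m creep '[{"dx":0,"dy":-1,"dz":-3,"rx":0,"ry":0,"rz":0,"hand":0},{"dx":0,"dy":-2,"dz":-6,"rx":0,"ry":0,"rz":0,"hand":0},{"dx":0,"dy":-2,"dz":-6,"rx":0,"ry":0,"rz":0,"hand":0},{"dx":0,"dy":0,"dz":8,"rx":0,"ry":0,"rz":0,"hand":0},{"dx":-2,"dy":6,"dz":28,"rx":0,"ry":0,"rz":0,"hand":0}]'
python3 -m creep '[{"dx":0,"dy":-2,"dz":25,"rx":0,"ry":0,"rz":0,"hand":0},{"dx":0,"dy":-2,"dz":55,"rx":0,"ry":0,"rz":0,"hand":0},{"dx":0,"dy":0,"dz":80,"rx":0,"ry":0,"rz":0,"hand":0},{"dx":-4,"dy":20,"dz":83,"rx":0,"ry":0,"rz":0,"hand":0},{"dx":-9,"dy":45,"dz":83,"rx":0,"ry":0,"rz":0,"hand":0}]'
python3 phase.py
python3 - <<'E'
from h import *
ims=[]
im,d=snap('scene')
cv2.imwrite('pics/s3.png',cv2.resize(im[110:295,200:375,::-1],None,fx=3.2,fy=3.2,interpolation=cv2.INTER_CUBIC))
print(find('stem_tip','scene'))
E
```

```text
time_s: 8.85
tool_pos: [0.5544, 0.1043, 0.1642]
ee_rot: [-0.08, 0.638, 0.763, 0.067]
contact_force: [1.4, 0.2, 1.6]
grip_width: 0.005
finger_force: 0.8
time_s: 9.27
tool_pos: [0.5506, 0.1104, 0.1909]
ee_rot: [-0.082, 0.638, 0.763, 0.066]
contact_force: [-0.3, 1.3, -0.4]
grip_width: 0.003
finger_force: 0.0
time_s: 9.68
tool_pos: [0.5448, 0.1555, 0.2802]
ee_rot: [-0.078, 0.638, 0.763, 0.07]
contact_force: [0.5, -0.9, 0.0]
grip_width: 0.005
finger_force: 0.0
t 9.7833 phase 15.5 n 892
0 95 -0.2 | 1 99 -4.1 | 2 106 -3.5 | 3 39 -3.3 | 4 120 1.3 | 5 224 1.0 | 
TCP minus contact at 15.5 [1.0, -4.0, 64.0]
TCP minus contact at 75.5 [-10.0, 57.0, 122.0]
[(0.68, [0.55, 0.152, 0.155]), (0.36, [0.431, 0.218, 0.034])]
```

View pics/s3.png

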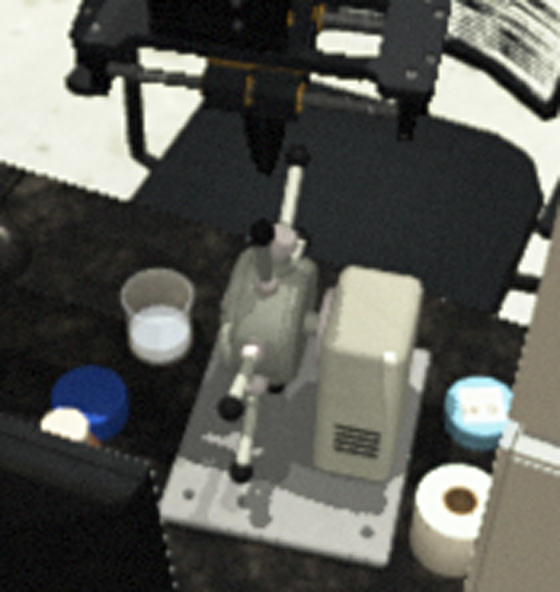

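```bash
cat > hist.py <<'E'
from h import *
import sys
ph=float(sys.argv[1])
for n in ['top','scene']:
    im,d=snap(n); a,r,t=rad(F[:3],F[3],cloud(n,d)); 
    for lo,hi in [(42.5,48),(48,56),(56,68)]:
        w=(d>0)&(abs(a)<.02)&(r>lo/1e3)&(r<hi/1e3)
        print(n,lo,[int(((abs((t[w]-ph-30-60*k+180)%360-180))<16).sum()) for k in range(6)],end=' ; ')
    print([int(ph+30+60*k) for k in range(6)])
    cv2.imwrite('pics/z_%s.png'%n,im[:,:,::-1])
a=cv2.imread('pics/z_scene.png')[175:275,250:350];b=cv2.imread('pics/z_top.png')[165:235,215:315]
h=lambda i,f:cv2.resize(i,None,fx=f,fy=f,interpolation=cv2.INTER_CUBIC)
A=h(a,4);B=h(b,4);B=cv2.copyMakeBorder(B,0,400-B.shape[0],0,0,cv2.BORDER_CONSTANT)
cv2.imwrite('pics/'+sys.argv[2],np.hstack([A,B]))
E
python3 hist.py 15 s4.png
```

```text
top 42.5 [0, 0, 0, 0, 1, 11] ; top 48 [0, 0, 0, 0, 0, 4] ; top 56 [0, 0, 0, 0, 0, 100] ; [45, 105, 165, 225, 285, 345]
scene 42.5 [10, 0, 0, 0, 0, 41] ; scene 48 [0, 0, 0, 0, 0, 12] ; scene 56 [0, 0, 0, 0, 0, 62] ; [45, 105, 165, 225, 285, 345]
```

View pics/s4.png

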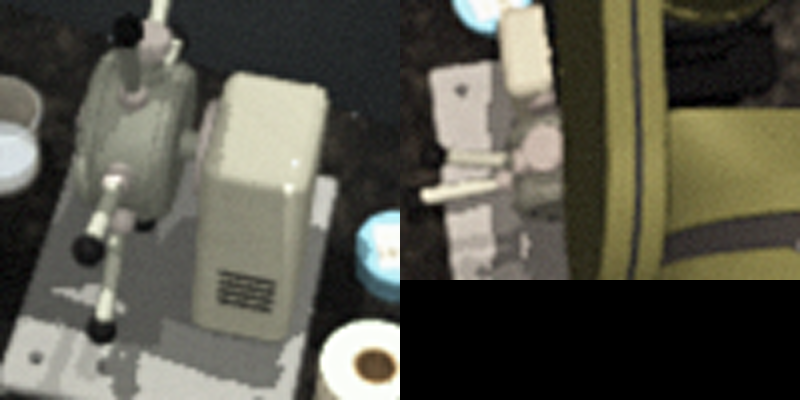

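The top view shows the pinkish stem cap end-on at about (545,145), and the depth data puts 100+ points at r = 60 mm near −15°. So the stem is where I expected, and one last push of about 15° remains.

```bash
python3 -m creep '[{"dx":-2,"dy":12,"dz":0,"rx":0,"ry":0,"rz":0,"hand":0},{"dx":-3,"dy":17,"dz":-10,"rx":0,"ry":0,"rz":0,"hand":0},{"dx":-3,"dy":17,"dz":-30,"rx":0,"ry":0,"rz":0,"hand":0},{"dx":-3,"dy":17,"dz":-50,"rx":0,"ry":0,"rz":0,"hand":0},{"dx":-3,"dy":17,"dz":-62,"rx":0,"ry":0,"rz":0,"hand":0}]'
python3 -m creep '[{"dx":1,"dy":-4,"dz":0,"rx":0,"ry":0,"rz":0,"hand":0},{"dx":2,"dy":-8,"dz":0,"rx":0,"ry":0,"rz":0,"hand":0},{"dx":2,"dy":-12,"dz":-1,"rx":0,"ry":0,"rz":0,"hand":0},{"dx":3,"dy":-15,"dz":-1,"rx":0,"ry":0,"rz":0,"hand":0},{"dx":3,"dy":-18,"dz":-2,"rx":0,"ry":0,"rz":0,"hand":0}]'
python3 phase.py
cat > fine.py <<'E'
from h import *
from scipy.optimize import least_squares
from scipy.spatial.transform import Rotation
import sys
# joint fit of centre, yaw, phase to rod+ball surface points of both cameras (model: cylinders r4.5 & balls r8)
ph0=float(sys.argv[1]); A=[]
for n in ['top','scene']:
    im,d=snap(n); P=cloud(n,d); a,r,t=rad(F[:3],F[3],P)
    near=abs((t-ph0+30)%60-30)*r/57.3<.012
    w=(d>0)&(abs(a)<.014)&(r>.052)&(r<.116)&near
    A.append(P[w])
print([len(x) for x in A]); P=np.vstack(A)
def res(p):
    ax=np.array([np.cos(p[3]),np.sin(p[3]),0]); ay=np.array([-ax[1],ax[0],0]); D=P-p[:3]
    a,y,z=D@ax,D@ay,D[:,2]; best=np.full(len(P),9.)
    for k in range(6):
        t=p[4]+k*np.pi/3; u=-y*np.sin(t)+z*np.cos(t); v=y*np.cos(t)+z*np.sin(t)
        e=np.where(u>.098,np.sqrt((u-.105)**2+v**2+a**2)-.008,np.where(u>.03,np.hypot(v,a)-.0045,9))
        best=np.where(abs(e)<abs(best),e,best)
    return np.r_[np.clip(best,-.02,.02),(p[2]-.128)*5]
s=least_squares(res,[*F[:4],np.radians(ph0)],loss='soft_l1',f_scale=.0015); p=s.x
print(np.round(p[:3],4),np.degrees(p[3:]).round(2),'rms mm',np.median(abs(s.fun))*1e3)
E
python3 fine.py 25
```

```text
time_s: 10.4
tool_pos: [0.5389, 0.1729, 0.2104]
ee_rot: [-0.082, 0.638, 0.763, 0.066]
contact_force: [-0.2, 0.7, -1.4]
grip_width: 0.006
finger_force: 0.0
time_s: 10.82
tool_pos: [0.5442, 0.1544, 0.2131]
ee_rot: [-0.08, 0.638, 0.763, 0.069]
contact_force: [0.8, 1.2, 0.6]
grip_width: 0.005
finger_force: 0.6
t 10.9167 phase 23.25 n 785
0 90 -0.4 | 1 111 -3.8 | 2 100 -2.8 | 3 1 1.2 | 4 146 1.7 | 5 102 1.1 | 
TCP minus contact at 23.25 [0.0, 3.0, 3.0]
TCP minus contact at 83.25 [-9.0, 56.0, 68.0]
[217, 402]
[0.5403 0.1722 0.1283] [ 9.42 22.43] rms mm 0.6305111229180588
```

```bash
python3 -m creep '[{"dx":0,"dy":-2,"dz":-1,"rx":0,"ry":0,"rz":0,"hand":0},{"dx":1,"dy":-4,"dz":-2,"rx":0,"ry":0,"rz":0,"hand":0},{"dx":1,"dy":-6,"dz":-3,"rx":0,"ry":0,"rz":0,"hand":0},{"dx":1,"dy":-8,"dz":-4,"rx":0,"ry":0,"rz":0,"hand":0},{"dx":1,"dy":-8,"dz":-4,"rx":0,"ry":0,"rz":0,"hand":0}]'
python3 fine.py 28
```

```text
time_s: 11.43
tool_pos: [0.5444, 0.1464, 0.2076]
ee_rot: [-0.08, 0.638, 0.763, 0.068]
contact_force: [-0.2, 1.3, 1.9]
grip_width: 0.006
finger_force: 0.5
[234, 398]
[0.5404 0.1721 0.1283] [ 9.39 27.45] rms mm 0.6695939975790914
```

```bash
python3 -m creep '[{"dx":0,"dy":-1,"dz":0,"rx":0,"ry":0,"rz":0,"hand":0},{"dx":0,"dy":-2,"dz":-1,"rx":0,"ry":0,"rz":0,"hand":0},{"dx":0,"dy":-3,"dz":-1,"rx":0,"ry":0,"rz":0,"hand":0},{"dx":0,"dy":-3,"dz":-1,"rx":0,"ry":0,"rz":0,"hand":0},{"dx":0,"dy":-3,"dz":-1,"rx":0,"ry":0,"rz":0,"hand":0}]'
python3 fine.py 29.5
```

```text
time_s: 11.95
tool_pos: [0.5443, 0.1438, 0.2066]
ee_rot: [-0.08, 0.638, 0.763, 0.068]
contact_force: [0.8, 1.9, 0.0]
grip_width: 0.003
finger_force: 0.7
[235, 403]
[0.5404 0.172  0.1283] [ 9.5 29.3] rms mm 0.7182811955365191
```

```bash
python3 -m creep '[{"dx":-1,"dy":5,"dz":2,"rx":0,"ry":0,"rz":0,"hand":0},{"dx":-2,"dy":12,"dz":10,"rx":0,"ry":0,"rz":0,"hand":0},{"dx":-2,"dy":14,"dz":35,"rx":0,"ry":0,"rz":0,"hand":0},{"dx":-2,"dy":14,"dz":65,"rx":0,"ry":0,"rz":0,"hand":0},{"dx":-2,"dy":14,"dz":95,"rx":0,"ry":0,"rz":0,"hand":0}]'
python3 -m creep '[{"dx":-15,"dy":30,"dz":10,"rx":0,"ry":0,"rz":0,"hand":0},{"dx":-30,"dy":60,"dz":20,"rx":0,"ry":0,"rz":0,"hand":0},{"dx":-45,"dy":90,"dz":20,"rx":0,"ry":0,"rz":0,"hand":0},{"dx":-60,"dy":120,"dz":20,"rx":0,"ry":0,"rz":0,"hand":0},{"dx":-75,"dy":150,"dz":20,"rx":0,"ry":0,"rz":0,"hand":0}]'
python3 fine.py 29.5; python3 fine.py 29.5; python3 hist.py 29.5 s5.png
python3 - <<'E'
from h import *
a,b=[cloud(n,snap(n)[1]) for n in ('top','scene')]
for P in (a,b):
    A,r,t=rad(np.array([.5404,.172,.1283]),np.radians(9.4),P); w=(abs(A)<.02)&(r>.056)&(r<.068)&(abs(t)<16); print(w.sum(),np.median(t[w]),np.percentile(t[w],[3,97]))
E
```

```text
time_s: 12.47
tool_pos: [0.5413, 0.1583, 0.3025]
ee_rot: [-0.081, 0.637, 0.763, 0.067]
contact_force: [0.2, 0.4, 0.7]
grip_width: 0.008
finger_force: 0.0
time_s: 12.88
tool_pos: [0.4661, 0.3092, 0.3229]
ee_rot: [-0.08, 0.638, 0.763, 0.068]
contact_force: [-0.4, 0.0, 0.4]
grip_width: 0.007
finger_force: 0.0
[324, 551]
[0.5403 0.172  0.1283] [ 9.58 29.49] rms mm 0.6728013720627533
[349, 551]
[0.5405 0.1718 0.1282] [ 9.53 29.5 ] rms mm 0.6697560777783684
top 42.5 [1, 0, 0, 0, 1, 17] ; top 48 [0, 0, 0, 0, 0, 5] ; top 56 [0, 0, 0, 0, 0, 113] ; [59, 119, 179, 239, 299, 359]
scene 42.5 [1, 0, 0, 0, 2, 42] ; scene 48 [0, 0, 0, 0, 0, 9] ; scene 56 [0, 0, 0, 0, 0, 115] ; [59, 119, 179, 239, 299, 359]
112 0.6125745865221829 [-10.23048974  11.50281982]
115 2.3925955271981456 [-8.96699771 11.54466064]
```

View pics/s5.png

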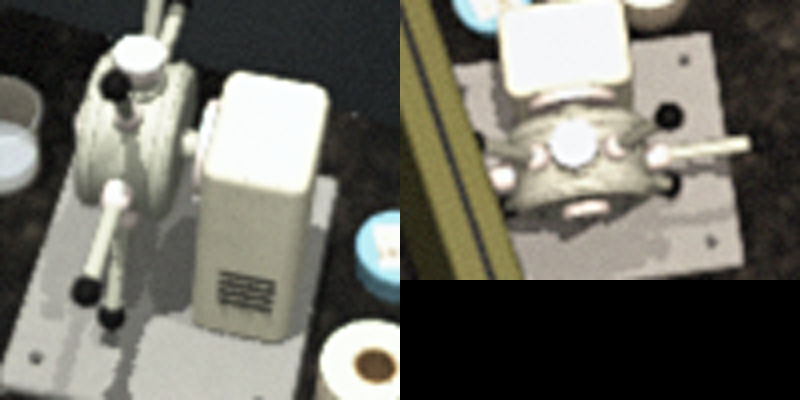

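The stem cap is straight up, at (140,55) in the scene crop and (572,140) in the top crop. The fit puts it within about 0.5° of vertical, and the hand is clear.

```bash
python3 -c "
from rig import manip; print(manip.sign_off())"
```

```text
the job is handed in; nothing more can be done
None
```

I handed the job in with the filling stem pointing straight up, to within about 0.5° by the camera fit; it took three gentle spoke pushes and about 13 s, the wheel is standing still, and the hand is clear.

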